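# Rehang the die cabinet's lift-off door and bar it

### The arm

A 6-joint arm with a two-finger parallel gripper is mounted at the origin on a cart in front of the work surface, level with it; the furniture and walls round the work are solid. World frame = base frame: x ahead of the robot, y to its left, z up, the work surface at z = 0. Lengths are in m, angles in rad, forces in N, time in s.
With the tool pointing down it reaches from about 0.275 to 0.85 m from the base axis. Payload 5.2 kg.
Tool frame: the origin (TCP) lies between the finger pads; the fingertips stand manip.tip_reach ahead of it and the grasp point (between the pads) lies 6 mm ahead of it (manip.tip_reach is the distance from the TCP to the fingertips, in m); z points along the fingers, y is the direction in which the jaws open and shut (so a half turn about z gives the same grasp; the last joint's range is limited). The gripper opens to 85 mm and grips with 20 to 120 N. Pads are 22 mm wide; open, the fingers measure 114 mm over their backs; the gripper's body (76 mm by 85 mm) begins 54 mm behind the grasp point. The pads swing forward as they close: fully open they stand 13 mm farther back than shut.
Start: joints at [1.068, 0.259, 1.535, -0, 1.348, -0.203], TCP at [0.162, 0.525, 0.256] pointing down, gripper open.
Joint ranges: [-3.14, 3.14], [-0.91, 2.08], [0.19, 2.58], [-1.22, 4.36], [0.22, 2.71], [-3.12, 3.12]. Speed limits (rad/s): [2.57, 2.57, 3.14, 3.14, 3.14, 3.14].

### API

Orientations are given as a unit quaternion [x, y, z, w].
In Python, from rig import manip, solver, observe, camera, camera_info, hand_in gives the robot as it stands. Calls block until the motion is done:
- manip.reach(position, orientation): joint-space move of the TCP to a pose.
- manip.movel(position, rot=None, vel=0.15): straight line of the TCP; rot=None keeps the orientation; vel is the mean speed in m/s.
- manip.set_joints(angles): joint-space move.
- manip.set_gripper(opening, effort=None): finger opening in m; effort is the grip in N (None keeps the last); returns when the fingers have stopped.
- manip.sleep(seconds).
- solver.inverse_kinematics(position, orientation): joint angles nearest the present ones, or None.
- observe(): the state.
- camera(name): name is "scene" or "top" or "wrist"; returns the picture (480x640x3 uint8, red, green, blue); there is no depth.
- camera_info(name): a dict with "fx", "fy", "cx", "cy" (pixels), "distortion" ([k1, k2, p1, p2, k3] as OpenCV has them; the pictures are not rectified), "R" (3x3) and "t" (3): a world point X has camera coordinates R X + t. Camera axes: x right, y down, z forward; pixel columns grow to the right and rows downward; lengths in m; the calibration is good to about 2 mm. A picture is of the moment at which its call begins: read the wrist's pose just before it. camera_info takes no time and is no camera call; for the wrist camera it gives the pose at the moment of the call.
A pose or a line that the arm cannot do raises manip.PlanningError and nothing moves.
- hand_in(): hands the job in, once; it reports no verdict.
The state is a dict: "time": time; "joint_positions": joint angles; "joint_vel": joint speeds; "effort": joint torques, N m; "tcp_pos": TCP position; "eef_rot": TCP orientation; "contact_force": force on the tool from outside, world axes, zero at the start; "torque": the same for the moment, N m; "opening": finger opening in m.
Only numpy, scipy, OpenCV 4.12 (cv2) and the standard library are available. Lean on these libraries where they do the work, as an engineer would, in place of code of your own. Each camera call takes 0.05 s, during which the arm holds its last target.

### The job

The steel door of the little die cabinet has been lifted off and leans against a block of timber. Hang it back with both of its knuckles right down on the cabinet's two hinge pins (it only goes on while it stands well open), then swing it shut and turn the steel bar down level across it into the door's keeper. Leave the other things where they are.

Things in the scene. Friction and masses are not known exactly. Their poses are not given: they have to be found in the camera images.
- cabinet: grey steel die cabinet fixed to the bench, 185 mm wide (y), 130 deep (x), 203 high, open front at x = -65 mm. Origin: centre of its underside; x from front to back, y to the left seen from the front, z up. Upright hinge pins at the right (axis x -77.5, y -79.5), turn bar on the left stile, where two rubber bumpers 2.5 mm high stop the door
- board_edge (a point): middle of the front lower edge of the cabinet's wooden top board (12 mm thick, z = 203 to 215), which overhangs the front by 22 mm, to x = -87 mm, but is cut back over the hinge pins (for y < -55 it starts at x = -55). The hung door's top is at z = 197, so the door can be lowered over the pins only while it stands open by more than about 50 degrees
- pin_lower (a point): centre of the lower hinge pin's foot, on its bracket's shoulder, 45 mm above the bench; axes as the cabinet's. Steel pin, 10 mm in diameter, straight for 19 mm, then tapering to 3 mm at the tip 29 mm above this point
- pin_upper (a point): the same for the upper pin, 100 mm straight above the lower one (145 mm above the bench)
- door: loose grey steel door, 0.36 to 0.6 kg, panel 125 mm wide (y), 185 high (z), 18 thick (x). Origin: centre of the panel's underside; z up along the door, -x out of its outer face (with louvres), y from knuckle edge to free edge. Shut, its axes are the cabinet's and its origin is at x -77.5, y +3, z 12 mm of the cabinet; it opens anticlockwise seen from above. Centre of mass mid-panel
- door_top (a point): middle of the door's upper rim (door z = 185 mm), plain and free to grip across the 18 mm. At first the door leans back 35 degrees from upright on the timber block, right way up, and about 50 mm of it (along the door) stands beyond the block's edge
- knuckle_lower (a point): centre of the lower end of the lower knuckle's bore; axes as the door's. Steel barrel 22 mm outside, 22 mm long, bore 12.5 mm right through along the door's z, its axis 82.5 mm to -y of the panel's middle, at mid-thickness; this end is 33 mm above the panel's underside
- knuckle_upper (a point): the same for the upper knuckle, whose lower end is 133 mm above the panel's underside
- free_edge (a point): middle of the door's free edge, mid-thickness (door y = +62.5, z = 92.5 mm). At x = -76.5 mm of the cabinet when the shut door lies on the bumpers
- keeper (a point): middle of the door's keeper, a steel L, 24 mm wide, open upward, 21 mm proud of the outer face, ledge top at door z = 85, lip to z = 104 mm, y = +20 mm: the bar drops in between lip and door
- bar (a joint): angle of the turn bar (rad): 0 = lying level across the shut door in the keeper (its stop), pi/2 = standing straight up, more = leaning outward, away from the door (stop 2.2). It stays where it is left; 1 to 2 N near its tip turns it. It must stand up while the door swings shut
- bar_pivot (a point): the bar's pivot axis, mid-thickness of the bar, at x -94.5, y +79.5, z 112 mm of the cabinet; axes as the cabinet's. Flat steel bar 16 mm wide, 8 thick (along x), reaching 75 mm from the pivot, turning in the cabinet's y-z plane. Level, its top is 83 mm below the top board and its back 3.5 mm in front of the board's edge, so a hand has to come in slanting from the front
- bar_tip (a point): free end of the bar, 75 mm from its pivot
- timber: sawn timber block, 100 mm along x, 70 along y, 110 high, fixed to the bench, against whose -y upper edge the door leans. Origin: centre of its underside
- pbox_e: small brown carton 56 x 70 x 66 mm on the cabinet's top; origin centre of its underside
- white_pot: white plastic pot with lid, 73 mm across, 69 high, on the bench; origin centre of its underside
- marker: black felt marker 132 mm long along its y, lying on the bench; origin centre of its underside

How it is judged:
On the way, in this order (a step that is already met when the one before it is completed fails the run):
1. the door hangs on both pins, standing open (horizontal distance between knuckle_lower and pin_lower below 0.0035 m and horizontal distance between knuckle_upper and pin_upper below 0.0035 m and z of knuckle_lower in the frame of pin_lower below 0.004 m and z of knuckle_upper in the frame of pin_upper below 0.004 m and x of free_edge in the frame of cabinet below -0.13 m), for 0.2 s.
2. the hung door is shut against its bumpers, the bar still raised (horizontal distance between knuckle_lower and pin_lower below 0.0035 m and horizontal distance between knuckle_upper and pin_upper below 0.0035 m and z of knuckle_lower in the frame of pin_lower below 0.004 m and z of knuckle_upper in the frame of pin_upper below 0.004 m and x of free_edge in the frame of cabinet above -0.083 m and value of joint bar above 0.3 rad), for 0.2 s.
At the end, for the whole second after the job is handed in: both knuckles down on their pins' shoulders (within 4 mm in height, 3.5 mm from the pin axes), the door's free edge shut to within 6 mm of its bumpers, the bar within 0.1 rad of level, everything at rest (horizontal distance between knuckle_lower and pin_lower below 0.0035 m and horizontal distance between knuckle_upper and pin_upper below 0.0035 m and z of knuckle_lower in the frame of pin_lower below 0.004 m and z of knuckle_upper in the frame of pin_upper below 0.004 m and x of free_edge in the frame of cabinet above -0.083 m and value of joint bar below 0.1 rad and linear speed of door below 0.02 m/s); the robot touches nothing.
It fails at once if a bystander (carton on the cabinet, pot, marker) is moved by more than 30 mm (distance of any of pbox_e, white_pot, marker from where it was at the start of the episode above 0.03 m).
It also fails if it takes over 61 s, if anything falls off the work surface, if the arm or the gripper's body presses on something with over 40 N, if the wrist force passes 120 N, or if a joint passes its speed limit or range.

## Working session

There is one attempt and no reset: what is moved stays moved. The work goes in short steps, each a Python script; the robot and the scene stay as the last script left them, time stands still between calls to the robot, and variables do not carry over. Pictures are saved under pics/ and viewed, and the job is handed in when it is done.

```bash
ls; mkdir -p pics
python3 - <<'E'
from rig import manip, solver, observe, camera, camera_info
import cv2
s=observe();print(s['time'],s['tcp_pos'],s['eef_rot'],s['opening'],manip.tip_reach)
for n in ["scene","top","wrist"]:
    cv2.imwrite(f"pics/{n}0.png",camera(n)[:,:,::-1]); print(n,camera_info(n))
E
```

```text
pics
0.0 [0.1621642  0.52503799 0.25548598] [ 1.49337069e-01  9.88785933e-01 -8.50628107e-04 -3.09397007e-04] 0.08563513046195978 0.025
scene {'fx': 496.1399225654618, 'fy': 496.1399225654618, 'cx': 321.4133045372184, 'cy': 245.0763131710763, 'distortion': array([-0.10862159,  0.        ,  0.        ,  0.        ,  0.        ]), 'R': array([[ 0.86607036, -0.49990124,  0.00456888],
       [-0.32925905, -0.57726505, -0.74723058],
       [ 0.37617895,  0.64564991, -0.66454916]]), 't': array([-0.39479255,  0.37399542,  0.87369013])}
top {'fx': 438.84895375798595, 'fy': 438.84895375798595, 'cx': 319.14594132598586, 'cy': 242.8213834680976, 'distortion': array([0.01707042, 0.        , 0.        , 0.        , 0.        ]), 'R': array([[ 0.00786752, -0.99969858, -0.0232561 ],
       [-0.98808443, -0.00419696, -0.1538556 ],
       [ 0.15371162,  0.02418945, -0.98781962]]), 't': array([0.1840361 , 0.59611311, 1.21495133])}
wrist {'fx': 419.97358980743115, 'fy': 419.97358980743115, 'cx': 320.32823863383356, 'cy': 236.8857666301584, 'distortion': array([-0.05287825,  0.        ,  0.        ,  0.        ,  0.        ]), 'R': array([[ 0.29432175,  0.95570507, -0.00159083],
       [ 0.92099052, -0.2831856 ,  0.26754883],
       [ 0.25524728, -0.08021058, -0.96354299]]), 't': array([-0.54968796, -0.03637512,  0.37818312])}
```

View pics/scene0.png

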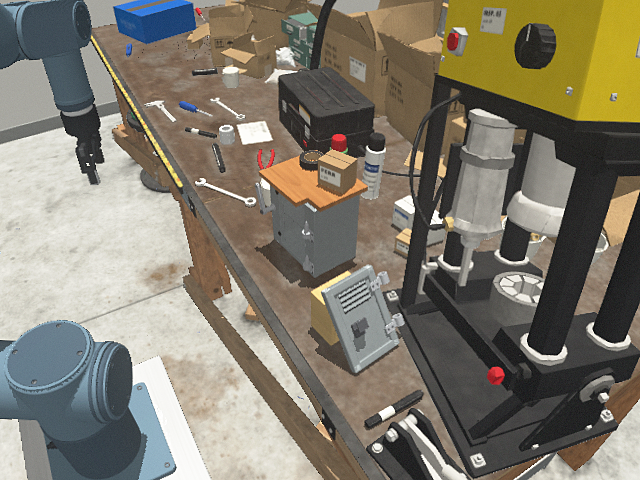

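View pics/top0.png

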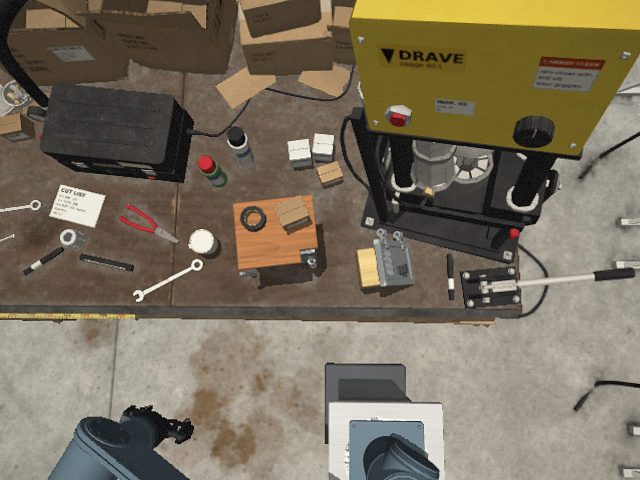

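View pics/wrist0.png

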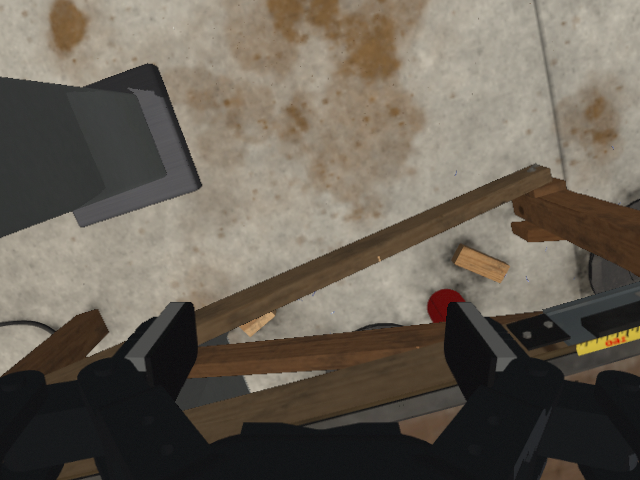

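Run:
```python
import cv2
a=cv2.imread('pics/scene0.png')
cv2.imwrite('pics/s_c.png',cv2.resize(a[130:390,240:440],None,fx=3,fy=3,interpolation=cv2.INTER_CUBIC)[:780,:600])
cv2.imwrite('pics/s_c1.png',cv2.resize(a[140:280,240:400],None,fx=4,fy=4,interpolation=cv2.INTER_CUBIC))
cv2.imwrite('pics/s_c2.png',cv2.resize(a[255:385,300:430],None,fx=4.5,fy=4.5,interpolation=cv2.INTER_CUBIC))
a=cv2.imread('pics/top0.png')
cv2.imwrite('pics/t_c.png',cv2.resize(a[185:305,225:475],None,fx=3.2,fy=3.2,interpolation=cv2.INTER_CUBIC))
```

```text
(no output)
```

View pics/s_c1.png

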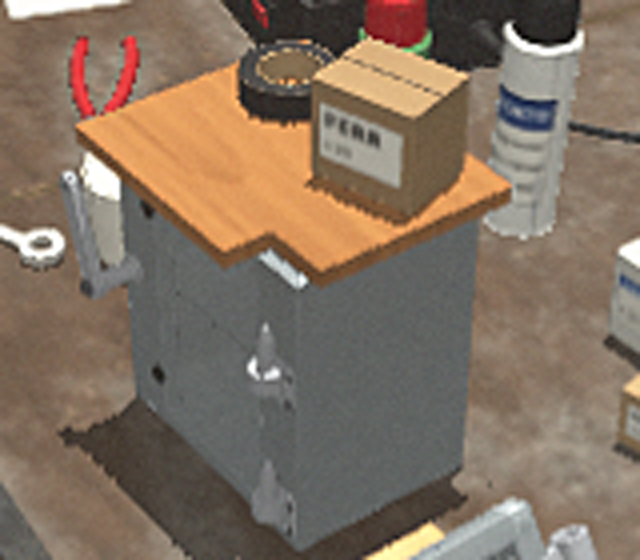

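View pics/s_c2.png

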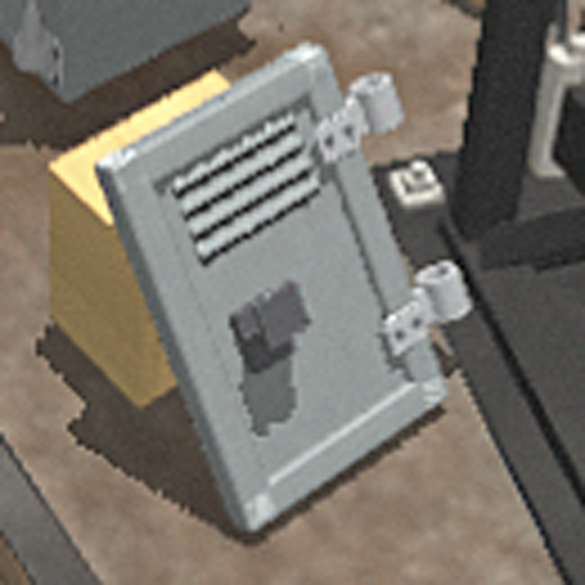

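View pics/t_c.png

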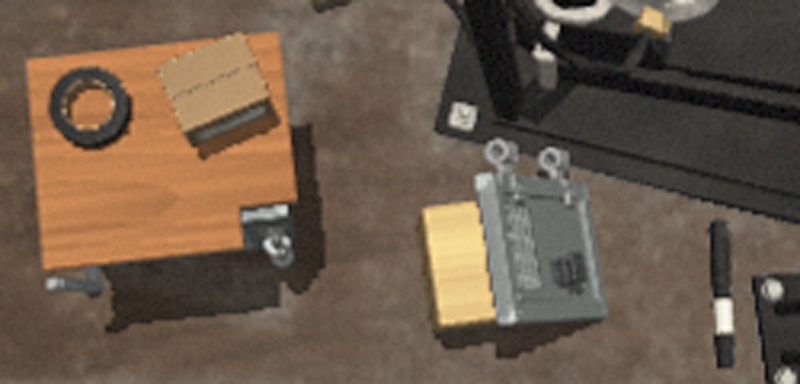

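```bash
cat > h.py <<'E'
import numpy as np, cv2, json
from scipy.spatial.transform import Rotation as Ro
from scipy.optimize import least_squares
def ray(info,uv):
    K=np.array([[info['fx'],0,info['cx']],[0,info['fy'],info['cy']],[0,0,1]])
    p=cv2.undistortPoints(np.array(uv,float).reshape(-1,1,2),K,np.array(info['distortion'],float)).reshape(-1,2)
    R=np.array(info['R']);t=np.array(info['t'])
    d=np.c_[p,np.ones(len(p))]@R
    return -R.T@t, d/np.linalg.norm(d,axis=1)[:,None]
def onz(info,uv,z):
    c,d=ray(info,uv); return c+d*((z-c[2])/d[:,2])[:,None]
def proj(info,X):
    K=np.array([[info['fx'],0,info['cx']],[0,info['fy'],info['cy']],[0,0,1]])
    R=np.array(info['R'])
    return cv2.projectPoints(np.array(X,float).reshape(-1,1,3),cv2.Rodrigues(R)[0],np.array(info['t'],float),K,np.array(info['distortion'],float))[0].reshape(-1,2)
def tri(rs):
    A=np.zeros((3,3));b=np.zeros(3)
    for c,d in rs:
        d=d.reshape(3);P=np.eye(3)-np.outer(d,d);A+=P;b+=P@c
    return np.linalg.solve(A,b)
E
python3 - <<'E'
from h import *
from rig import camera_info
np.set_printoptions(precision=4,suppress=True)
T=camera_info('top');S=camera_info('scene')
f=lambda u:[u[0]/3.2+225,u[1]/3.2+185]
P=onz(T,[f(u) for u in [(27,60),(280,33),(297,202),(45,268)]],.215);print(P)
print('pintip',onz(T,[f((282,243))],.174), 'scene', onz(S,[(240+265/4,140+325/4)],.174))
print('door bottom', onz(T,[f((605,318))],.0),onz(S,[(300+250/4.5,255+528/4.5),(300+443/4.5,255+398/4.5)],.0))
zt=.185*np.cos(.611)
print('door top out', onz(T,[f((510,322)),f((487,178))],zt),onz(S,[(300+105/4.5,255+165/4.5),(300+322/4.5,255+62/4.5)],zt))
print('cam', -T['R'].T@T['t'],-S['R'].T@S['t'])
print('timber',onz(T,[f((422,210)),f((437,328)),f((480,203))],.11))
print('marker',onz(T,[f((715,222)),f((725,365))],.01))
E
```

```text
[[0.6685 0.402  0.215 ]
 [0.691  0.2014 0.215 ]
 [0.5557 0.1868 0.215 ]
 [0.5031 0.3817 0.215 ]]
pintip [[0.5282 0.1997 0.174 ]] scene [[0.5363 0.2078 0.174 ]]
door bottom [[ 0.4805 -0.0902  0.    ]] [[ 0.4894 -0.0814 -0.    ]
 [ 0.609  -0.0662  0.    ]]
door top out [[0.4674 0.0152 0.1515]
 [0.5854 0.0323 0.1515]] [[0.4734 0.0243 0.1515]
 [0.5912 0.0304 0.1515]]
cam [0.4008 0.1571 1.2961] [ 0.1364 -0.5456  0.8619]
timber [[0.5643 0.0832 0.11  ]
 [0.4644 0.0712 0.11  ]
 [0.5706 0.034  0.11  ]]
marker [[ 0.5683 -0.1906  0.01  ]
 [ 0.4384 -0.1946  0.01  ]]
```

Run:
```python
from h import *
from rig import *
np.set_printoptions(precision=4,suppress=True)
s=observe();W=camera_info('wrist')
Rt=Ro.from_quat(s['eef_rot']).as_matrix();R=np.array(W['R']);c=-R.T@W['t']
print('cam in tool',Rt.T@(c-s['tcp_pos']),'\n',R@Rt)
# candidate viewing: camera at C looking at P, image x-axis such that tool solution exists
def toolpose(C,P,roll):
    z=(P-C)/np.linalg.norm(P-C); up=np.array([0,0,1.]); x=np.cross(z,up);x/=np.linalg.norm(x);y=np.cross(z,x)
    Rc=np.array([x,y,z]); Rc=Ro.from_euler('z',roll).as_matrix()@Rc   # world->cam
    RtN=Rc.T@(R@Rt); off=Rt.T@(c-s['tcp_pos'])
    return C-RtN@off, Ro.from_matrix(RtN).as_quat()
for C,P in [((.22,.1,.42),(.53,.13,.1)),((.3,.05,.42),(.53,.13,.1)),((.25,.15,.35),(.53,.2,.12)),((.3,-.05,.42),(.55,.1,.1)),((.35,.1,.45),(.53,.1,.1)),((.3,.25,.4),(.53,.1,.1))]:
    for r in (0,np.pi/2,np.pi,-np.pi/2):
        p,q=toolpose(np.array(C),np.array(P),r); print(C,r,p,solver.inverse_kinematics(p,q))
```

```text
cam in tool [ 0.0666  0.0004 -0.1176] 
 [[ 0.001   1.      0.0003]
 [-0.9635  0.0011 -0.2678]
 [-0.2678  0.      0.9635]]
(0.22, 0.1, 0.42) 0 [0.2876 0.107  0.3032] None
(0.22, 0.1, 0.42) 1.5707963267948966 [0.3139 0.0762 0.3257] None
(0.22, 0.1, 0.42) 3.141592653589793 [0.3344 0.1106 0.3489] [-0.0897 -0.5064  2.0565  0.1002  1.1001 -1.7791]
(0.22, 0.1, 0.42) -1.5707963267948966 [0.3082 0.1414 0.3264] [ 0.6841 -0.3953  2.2098 -0.8061  0.9702 -2.0908]
(0.3, 0.05, 0.42) 0 [0.3503 0.068  0.2959] None
(0.3, 0.05, 0.42) 1.5707963267948966 [0.3854 0.0451 0.3154] [-0.8618 -0.3249  2.1374  0.7054  1.4216 -1.4303]
(0.3, 0.05, 0.42) 3.141592653589793 [0.3997 0.0842 0.3355] [-0.2412 -0.293   1.9391  0.22    1.1816 -2.1973]
(0.3, 0.05, 0.42) -1.5707963267948966 [0.3646 0.1071 0.3159] [ 0.1027 -0.4739  2.2084 -0.1911  0.7291  3.1004]
(0.25, 0.15, 0.35) 0 [0.33   0.1647 0.2421] None
(0.25, 0.15, 0.35) 1.5707963267948966 [0.3558 0.1357 0.2672] [-0.9953 -0.6561  2.5146  0.95    1.355  -1.556 ]
(0.25, 0.15, 0.35) 3.141592653589793 [0.3707 0.1711 0.293 ] [ 0.139  -0.3859  2.187   0.0336  0.7215 -1.625
[... 689 characters left out ...]
673 0.3332] [-0.5097 -0.3324  2.0253  0.5012  1.2062 -0.6988]
(0.35, 0.1, 0.45) 3.141592653589793 [0.4391 0.0996 0.3484] [-0.0306 -0.0992  1.7231  0.0067  1.3139 -1.6014]
(0.35, 0.1, 0.45) -1.5707963267948966 [0.4104 0.1327 0.3336] [ 0.3674 -0.1535  1.9009 -0.4778  1.0922 -2.5489]
(0.3, 0.25, 0.4) 0 [0.3542 0.2152 0.2812] [ 0.9641  0.112   2.0809 -1.1141  1.2362 -2.6053]
(0.3, 0.25, 0.4) 1.5707963267948966 [0.356  0.1744 0.303 ] [ 0.5837 -0.2959  2.1993 -0.769   0.7827  1.4913]
(0.3, 0.25, 0.4) 3.141592653589793 [0.3941 0.1881 0.3254] [ 0.4908 -0.0821  1.8328 -0.4423  1.1872 -0.3756]
(0.3, 0.25, 0.4) -1.5707963267948966 [0.3923 0.2289 0.3036] [ 0.7881  0.1982  1.737  -0.7716  1.4385 -1.4683]
```

```bash
cat >> h.py <<'E'
OFF=np.array([0.0666,0.0004,-0.1176])
RCT=np.array([[0,1,0],[-.9635,0,-.2678],[-.2678,0,.9635]])
def toolpose(C,P,roll):
    C=np.array(C,float);P=np.array(P,float)
    z=(P-C)/np.linalg.norm(P-C); x=np.cross(z,[0,0,1.]);x/=np.linalg.norm(x);y=np.cross(z,x)
    Rc=Ro.from_euler('z',roll).as_matrix()@np.array([x,y,z])
    RtN=Rc.T@RCT
    return C-RtN@OFF, Ro.from_matrix(RtN).as_quat()
def snap(name,tag):
    from rig import camera,camera_info
    i=camera_info(name);a=camera(name)[:,:,::-1]
    cv2.imwrite(f'pics/{tag}.png',a)
    json.dump({k:np.array(v).tolist() for k,v in i.items()},open(f'pics/{tag}.json','w'))
    return i
def load(tag): return {k:(np.array(v) if isinstance(v,list) else v) for k,v in json.load(open(f'pics/{tag}.json')).items()}
E
python3 - <<'E'
from h import *
from rig import *
snap('top','top');snap('scene','scene')
for k,(C,P) in enumerate([((.25,.22,.4),(.53,.15,.11)),((.26,.07,.42),(.53,.13,.1)),((.33,-.04,.42),(.53,.1,.12))]):
    p,q=toolpose(C,P,np.pi)
    j=solver.inverse_kinematics(p,q); print(j)
    if j is None: continue
    manip.set_joints(j); snap('wrist',f'w{k}'); print(observe()['time'],proj(load(f'w{k}'),P))
    a=cv2.imread(f'pics/w{k}.png'); cv2.imwrite(f'pics/w{k}r.png',cv2.rotate(a,cv2.ROTATE_180))
E
```

```text
[ 0.47592274 -0.23259855  1.95689607 -0.38179636  1.05072039 -0.72017843]
1.775 [[319.29313248 237.34494354]]
[-0.21503942 -0.40830627  2.007829    0.19860008  1.14431812 -2.05036114]
3.0333 [[320.38975808 237.48465306]]
[-0.53065784 -0.23164338  1.89967932  0.38602086  1.31306571 -2.78138822]
3.8167 [[320.45064185 237.77417635]]
```

View pics/w0r.png

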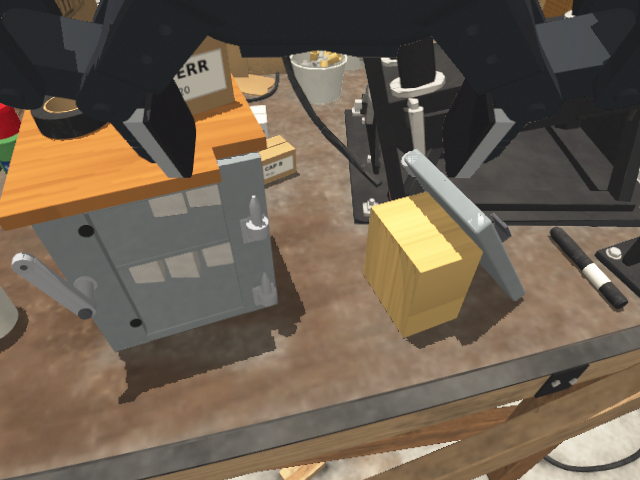

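View pics/w1r.png

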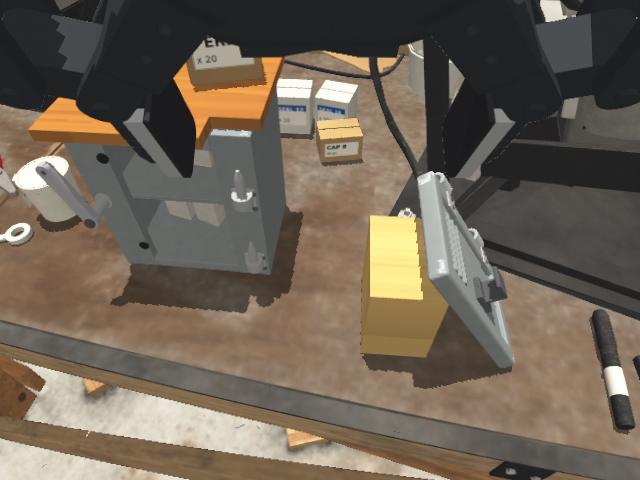

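View pics/w2r.png

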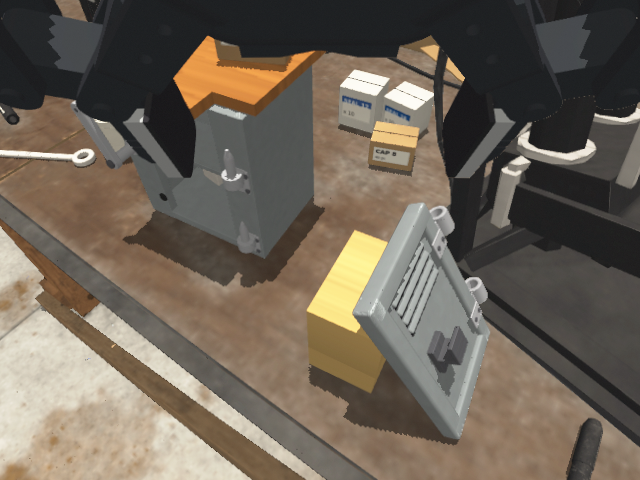

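Run:
```python
import cv2,numpy as np
box=[(220,170,80),(210,150,80),(205,140,80)]
bx2=[(230,255),(225,225),(220,205)]
row=[]
for k,(x,y,_) in enumerate(box):
    a=cv2.imread(f'pics/w{k}r.png')
    c=a[y:y+130,x:x+65]; row.append(cv2.resize(c,None,fx=4,fy=4,interpolation=cv2.INTER_CUBIC))
cv2.imwrite('pics/pins.png',np.hstack(row))
row=[]
for k,(x,y) in enumerate([(390,140),(400,160),(350,195)]):
    a=cv2.imread(f'pics/w{k}r.png')
    row.append(cv2.resize(a[y:y+250,x:x+140],None,fx=1.9,fy=1.9,interpolation=cv2.INTER_CUBIC))
cv2.imwrite('pics/doors.png',np.hstack(row))
```

```text
(no output)
```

View pics/pins.png

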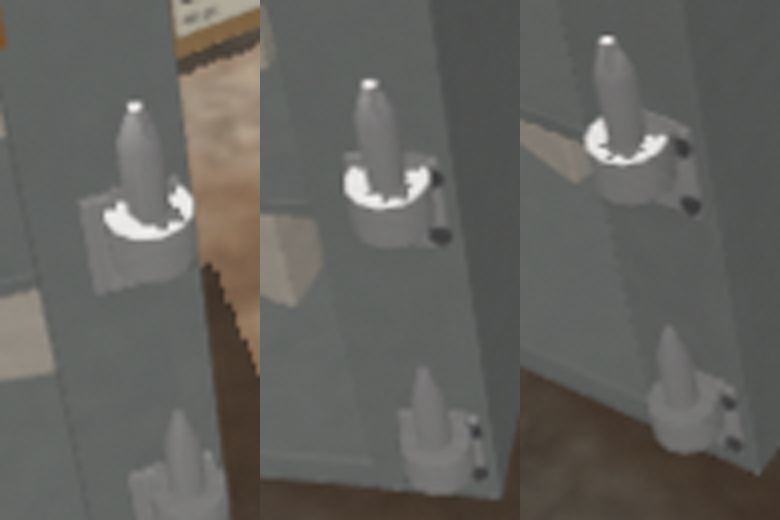

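View pics/doors.png

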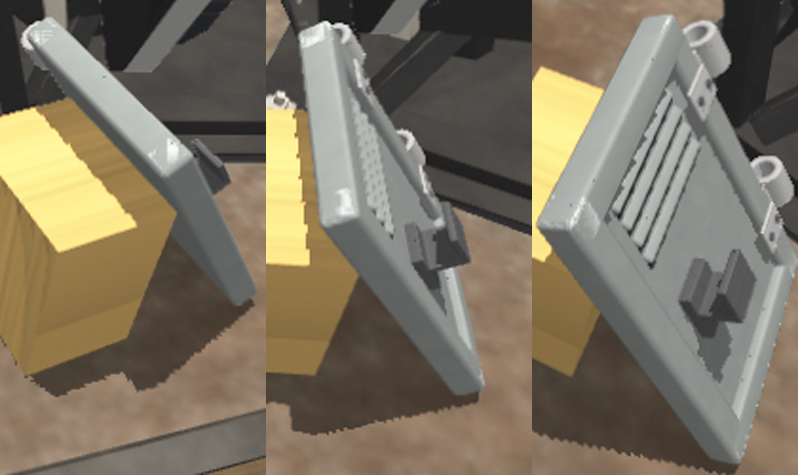

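Run:
```python
import cv2,numpy as np
a=cv2.imread('pics/w2r.png');b=cv2.imread('pics/w1r.png')
f=lambda im,x,y,w,h,s:cv2.resize(im[y:y+h,x:x+w],None,fx=s,fy=s,interpolation=cv2.INTER_CUBIC)
cv2.imwrite('pics/k2.png',np.hstack([f(a,420,195,80,110,5),f(b,415,165,80,110,5)]))
cv2.imwrite('pics/k3.png',np.hstack([f(a,345,280,60,60,6),f(a,435,400,60,60,6)]))
cv2.imwrite('pics/k4.png',np.hstack([f(b,410,250,60,60,6),f(b,470,320,60,60,6)]))
c=cv2.imread('pics/w0r.png')
cv2.imwrite('pics/k5.png',np.hstack([f(c,390,140,60,60,6),f(c,460,195,60,60,6)]))
```

```text
(no output)
```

View pics/k2.png

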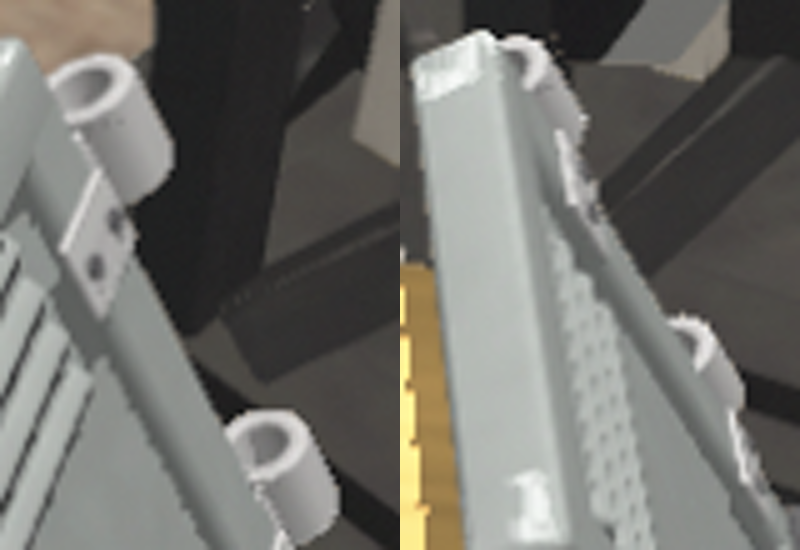

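View pics/k3.png

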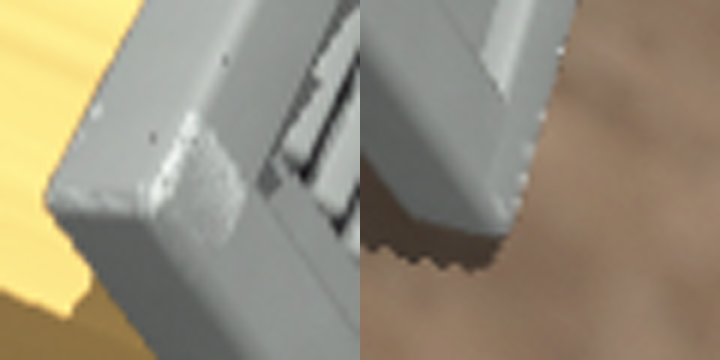

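View pics/k4.png

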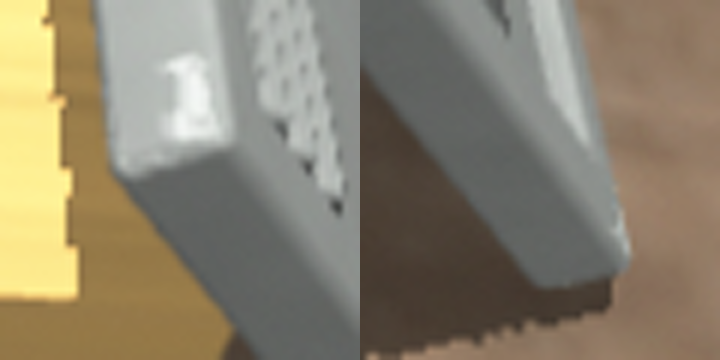

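View pics/k5.png

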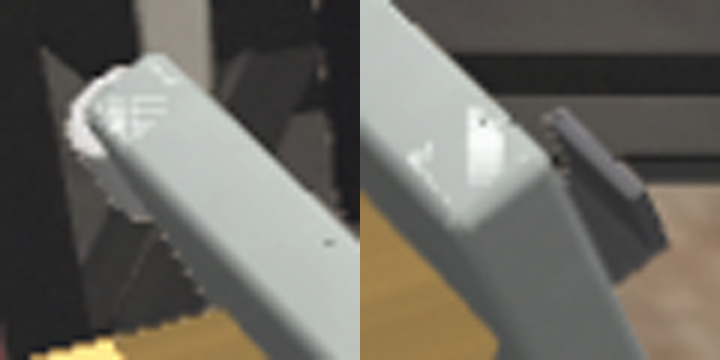

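Run:
```python
from h import *
np.set_printoptions(precision=4,suppress=True)
I=[load(f'w{k}') for k in range(3)]; I+= [load('top'),load('scene')]
rot=lambda p:(639-(p[0]-.4),479-(p[1]-.4))
tips=[[(253.5,196),(264.75,273)],[(237.5,170.5),(250.75,242.5)],[(226.5,149.5),(242.25,222)]]
for n,z in ((0,.174),(1,.074)):
    X=tri([ray(I[k],[rot(tips[k][n])]) for k in range(3)])
    print('tip',X,[ (proj(I[k],X)-rot(tips[k][n]))[0] for k in range(3)], [onz(I[k],[rot(tips[k][n])],z)[0,:2] for k in range(3)])
ix,ox,f,kk,t,b=.009,-.009,.0625,-.0625,.185,0
C=[(2,(438.4,213),(0,-.0825,.155)),(2,(473.4,284.6),(0,-.0825,.055)),(2,(352.5,314.5),(ix,f,t)),(2,(371.3,316.3),(ox,f,t)),(2,(459.2,439.7),(ox,f,b)),(2,(444.2,437),(ix,f,b)),
(1,(429.2,280),(ix,f,t)),(1,(448.7,275),(ox,f,t)),(1,(417.6,176.6),(ix,kk,t)),(1,(433.4,171),(ox,kk,t)),(1,(515,365.3),(ox,f,b)),(1,(499.2,368.3),(ix,f,b)),
(0,(476.7,234.2),(ix,f,t)),(0,(491.7,221.3),(ox,f,t)),(0,(404.2,159.2),(ix,kk,t)),(0,(416.7,148.7),(ox,kk,t))]
def R_(a): return Ro.from_euler('ZYX',a).as_matrix()
def res(p):
    R=R_(p[3:]); return np.concatenate([(proj(I[k],R@np.array(X)+p[:3])-rot(u))[0] for k,u,X in C])
s=least_squares(res,[.54,-.06,.005,1.6,.61,0],loss='soft_l1')
print(s.x,'deg',np.degrees(s.x[3:])); print(res(s.x).reshape(-1,2))
np.save('door.npy',s.x)
R=R_(s.x[3:]);
for n,X in dict(top=(0,0,.185),kl=(0,-.0825,.033),ku=(0,-.0825,.133)).items(): print(n,R@np.array(X)+s.x[:3])
```

```text
tip [0.5348 0.2071 0.1745] [array([-0.1967, -0.1731]), array([0.2471, 0.1119]), array([-0.1492,  0.0628])] [array([0.5356, 0.2072]), array([0.5352, 0.2071]), array([0.535 , 0.2076])]
tip [0.5348 0.207  0.0743] [array([ 0.0541, -0.0555]), array([-0.1287,  0.0687]), array([ 0.0766, -0.016 ])] [array([0.5352, 0.2069]), array([0.535 , 0.2072]), array([0.5351, 0.2072])]
[ 0.5472 -0.0758  0.0016  1.7023  0.6064 -0.0093] deg [97.5343 34.7453 -0.5339]
[[ 0.3947 -0.6784]
 [ 0.4277  0.4113]
 [ 0.178  -0.2074]
 [-1.0572  0.3124]
 [-2.1457 -1.0633]
 [ 0.7063  0.7513]
 [ 0.8627 -0.5037]
 [-1.3863  0.9189]
 [ 0.1375 -0.3617]
 [-1.227   1.2441]
 [-0.8665 -0.4772]
 [ 0.5829 -0.6465]
 [ 1.7916 -1.2256]
 [-0.4483 -1.166 ]
 [ 1.4344  1.0097]
 [ 0.2826  1.6116]]
top [0.5317 0.0285 0.1536]
kl [ 0.6262 -0.0459  0.0293]
ku [0.6178 0.0104 0.1115]
```

Run:
```python
from h import *
import rig
np.set_printoptions(precision=4,suppress=True)
I=[load(f'w{k}') for k in range(3)]
rot=lambda p:(639-(p[0]-.4),479-(p[1]-.4))
ix,ox,f,kk,t,b=.009,-.009,.0625,-.0625,.185,0
C=[(2,(438.4,213),(0,-.0825,.155)),(2,(473.4,284.6),(0,-.0825,.055)),(2,(352.5,314.5),(ix,f,t)),(2,(371.3,316.3),(ox,f,t)),(2,(459.2,439.7),(ox,f,b)),(2,(444.2,437),(ix,f,b)),
(1,(429.2,280),(ix,f,t)),(1,(448.7,275),(ox,f,t)),(1,(417.6,176.6),(ix,kk,t)),(1,(433.4,171),(ox,kk,t)),(1,(515,365.3),(ox,f,b)),(1,(499.2,368.3),(ix,f,b)),
(0,(476.7,234.2),(ix,f,t)),(0,(491.7,221.3),(ox,f,t)),(0,(404.2,159.2),(ix,kk,t)),(0,(416.7,148.7),(ox,kk,t))]
def R_(a): return Ro.from_euler('ZYX',a).as_matrix()
full=lambda q:np.array([q[0],q[1],.0045,q[2],np.radians(35),0])
def res(q):
    p=full(q);R=R_(p[3:]); return np.concatenate([(3 if i<2 else 1)*(proj(I[k],R@np.array(X)+p[:3])-rot(u))[0] for i,(k,u,X) in enumerate(C)])
s=least_squares(res,[.54,-.06,1.6],loss='soft_l1');p=full(s.x)
print(p,np.degrees(p[3])); print(res(s.x).reshape(-1,2))
np.save('door.npy',p)
# grasp plan check
M=np.array([[0,1,0],[1,0,0],[0,0,-1.]])
Rd=R_(p[3:]);q=Ro.from_matrix(Rd@M).as_quat()
for d in (.08,0):
    P=p[:3]+Rd@np.array([0,0,.182+d]); print(P,rig.solver.inverse_kinematics(P,q))
q2=Ro.from_matrix(R_([p[3],0,0])@M).as_quat()
Ru=R_([p[3],0,0])
for z in (.045,.1):
    O=np.array([.5348,.2071,z-.033])-Ru@np.array([0,-.0825,0]); P=O+Ru@np.array([0,0,.182]);print(P,rig.solver.inverse_kinematics(P,q2))
print(rig.solver.inverse_kinematics([.5,0,.33],q2))
```

```text
[ 0.5449 -0.0764  0.0045  1.7059  0.6109  0.    ] 97.74272357881453
[[ 1.5166 -0.4119]
 [ 0.3613  0.1113]
 [ 1.1528  0.8471]
 [-0.21    1.5315]
 [-2.5887 -2.6304]
 [ 0.4428 -0.8199]
 [ 0.6187  0.5558]
 [-1.783   2.1744]
 [-0.0184  0.4503]
 [-1.4377  2.2022]
 [-2.6688 -1.218 ]
 [-1.0637 -1.4824]
 [ 0.587   0.2271]
 [-1.7354  0.485 ]
 [ 0.8766  1.97  ]
 [-0.2896  2.7028]]
[0.5246 0.0725 0.2191] [ 0.2813  0.363   1.6384 -0.6294  1.3015 -1.2016]
[0.5308 0.027  0.1536] [ 0.1975  0.4182  1.7421 -0.685   1.1311 -1.1601]
[0.4531 0.196  0.194 ] [ 0.1819  0.2112  1.7589 -0.      1.1715 -1.524 ]
[0.4531 0.196  0.249 ] [ 0.1819  0.1622  1.6767 -0.      1.3027 -1.524 ]
[-0.2235  0.1267  1.5207 -0.      1.4942 -1.9294]
```

```bash
cat >> h.py <<'E'
M=np.array([[0,1,0],[1,0,0],[0,0,-1.]])
def R_(a): return Ro.from_euler('ZYX',a).as_matrix()
E
python3 - <<'E'
from h import *
from rig import *
np.set_printoptions(precision=4,suppress=True)
p=np.load('door.npy');Rd=R_(p[3:]);q=Ro.from_matrix(Rd@M).as_quat()
manip.set_gripper(.030,60)
manip.reach(p[:3]+Rd@np.array([0,0,.182+.08]),q)
s=observe();print(s['time'],s['contact_force'],s['opening'],manip.tip_reach)
snap('scene','g0s');snap('wrist','g0w')
E
```

```text
5.8 [0.1498 0.2032 0.1482] 0.029681354391548457 0.025
```

View pics/g0w.png

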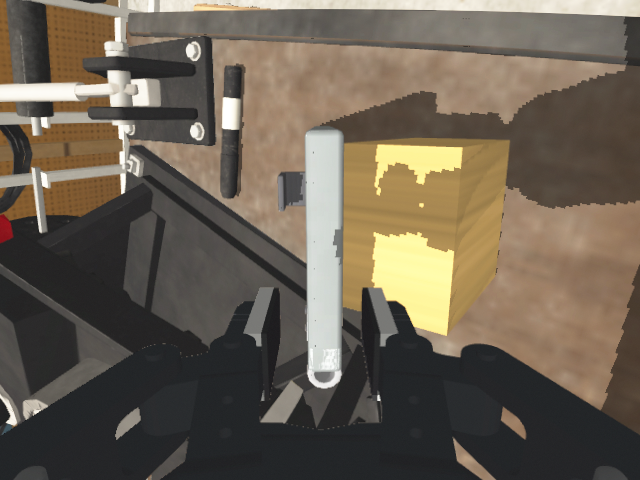

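View pics/g0s.png

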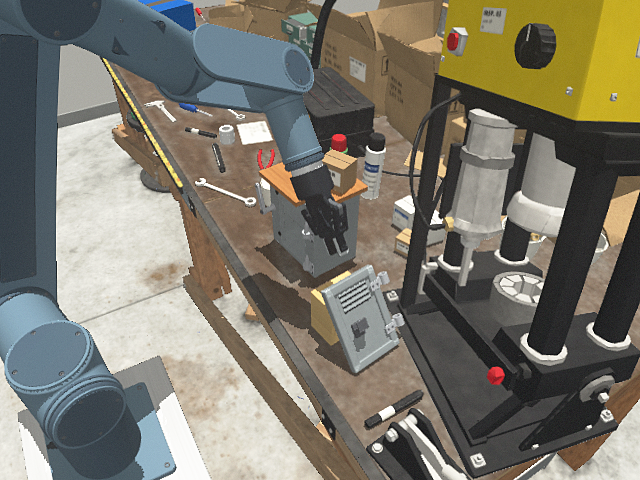

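Run:
```python
from h import *
from rig import *
np.set_printoptions(precision=4,suppress=True)
p=np.load('door.npy');Rd=R_(p[3:])
manip.movel(p[:3]+Rd@np.array([0,0,.182]),vel=.1)
s=observe();print(s['time'],s['contact_force'],s['opening'],s['tcp_pos'])
if np.linalg.norm(s['contact_force'])<5:
    manip.set_gripper(0,70)
    s=observe();print(s['time'],s['contact_force'],s['opening'],s['tcp_pos'])
    manip.movel(s['tcp_pos']+np.array([0,-.01,.03]),vel=.08)
    s=observe();print(s['time'],s['contact_force'],s['torque'],s['opening'])
    snap('scene','g1s');snap('wrist','g1w')
```

```text
6.85 [ 0.9585  1.3824 -0.3033] 0.02968041388169117 [0.5312 0.0272 0.1541]
7.1083 [-0.0143  1.7576  0.5191] 0.01693565451472571 [0.5312 0.0276 0.1541]
7.6583 [ 0.5574 -0.0642 -4.8536] [0.9487 0.138  0.0036] 0.01721658683719426
```

View pics/g1s.png

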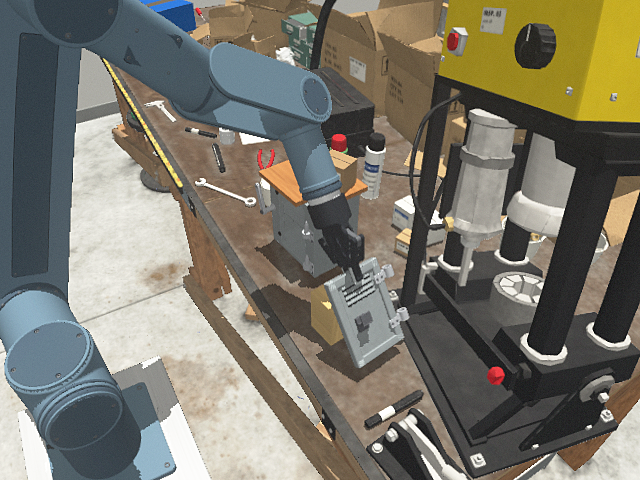

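View pics/g1w.png

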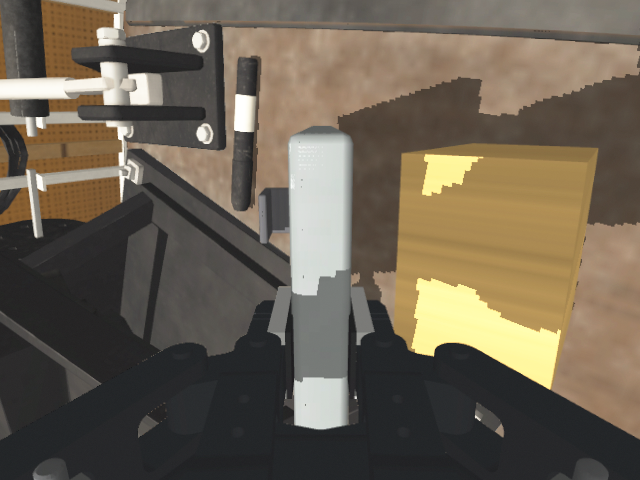

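```bash
python3 - <<'E'
from h import *
from rig import *
np.set_printoptions(precision=4,suppress=True)
yaw=np.load('door.npy')[3]
q2=Ro.from_matrix(R_([yaw,0,0])@M).as_quat()
s=observe();p=np.array(s['tcp_pos'])
manip.movel([p[0],p[1]-.01,.315],vel=.2)
manip.movel([.48,.03,.315],rot=q2,vel=.1)
s=observe();print(s['time'],s['contact_force'],s['torque'],s['opening'])
manip.movel([.4531,.146,.315],vel=.2)
manip.movel([.4531,.146,.231],vel=.15)
s=observe();print(s['time'],s['contact_force'],s['torque'],s['opening'],s['tcp_pos'])
for n in ('scene','top','wrist'): snap(n,'h0'+n)
E
python3 - <<'E'
import cv2,numpy as np
a=cv2.imread('pics/h0scene.png');b=cv2.imread('pics/h0top.png')
cv2.imwrite('pics/h0sc.png',cv2.resize(a[190:340,260:420],None,fx=4,fy=4,interpolation=cv2.INTER_CUBIC))
cv2.imwrite('pics/h0tc.png',cv2.resize(b[200:300,260:400],None,fx=5,fy=5,interpolation=cv2.INTER_CUBIC))
E
```

```text
9.325 [ 0.3256  0.7465 -4.208 ] [-0.0301  0.0616  0.0429] 0.017042760351671828
10.775 [-0.1401 -0.0517 -4.3261] [-0.0342  0.0315  0.0097] 0.017073223902518104 [0.4539 0.1455 0.2317]
```

View pics/h0sc.png

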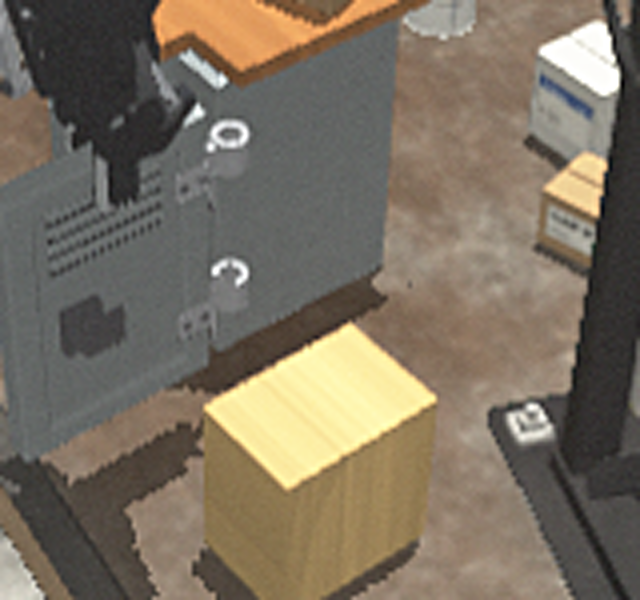

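View pics/h0tc.png

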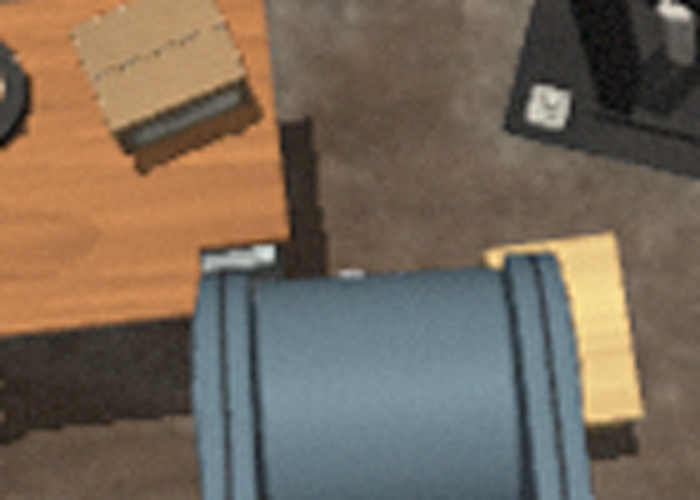

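View pics/h0wrist.png

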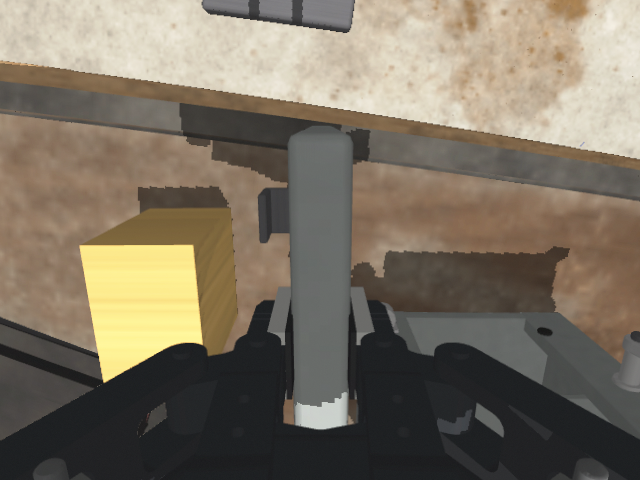

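Run:
```python
from h import *
np.set_printoptions(precision=4,suppress=True)
S=load('scene');yaw=np.load('door.npy')[3];Ru=R_([yaw,0,0])
print('tip pred',proj(S,[[.5348,.2071,.1745],[.5348,.2071,.0745]]),'seen',(240+265/4-.4,140+325/4-.4),(240+267/4-.4,140+460/4-.4))
O=np.array([.4539,.1455,.2317])-[0,0,.182]
print('kn pred',proj(S,[O+Ru@[0,-.0825,.155],O+Ru@[0,-.0825,.055]]),'seen',(260+228/4-.4,190+133/4-.4),(260+230/4-.4,190+272/4-.4))
print(O+Ru@[0,-.0825,.033])
X=O+Ru@[0,-.0825,.155]
for d in np.eye(3): print(proj(S,X+.001*d)-proj(S,X))
a=cv2.imread('pics/scene0.png')
cv2.imwrite('pics/tips.png',cv2.resize(a[205:275,285:335],None,fx=8,fy=8,interpolation=cv2.INTER_CUBIC))
a=cv2.imread('pics/h0scene.png')
cv2.imwrite('pics/kn.png',cv2.resize(a[210:280,300:340],None,fx=8,fy=8,interpolation=cv2.INTER_CUBIC))
```

```text
tip pred [[305.8209 221.4562]
 [306.5162 254.7863]] seen (305.85, 220.85) (306.35, 254.6)
kn pred [[317.484  223.2672]
 [317.5146 258.0691]] seen (316.6, 222.85) (317.1, 257.6)
[0.5356 0.1566 0.0827]
[[ 0.4142 -0.149 ]]
[[-0.2358 -0.2614]]
[[-0.0003 -0.3703]]
```

View pics/tips.png

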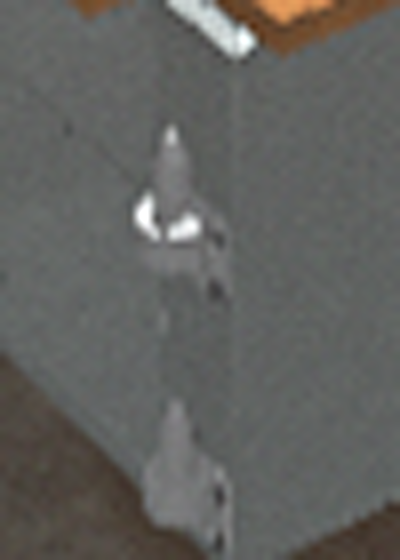

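View pics/kn.png

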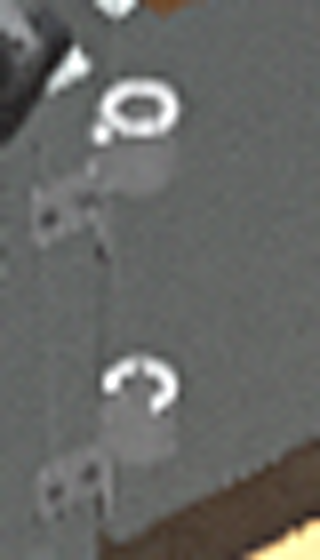

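Run:
```python
from h import *
from rig import *
np.set_printoptions(precision=4,suppress=True)
manip.movel([.4537,.1965,.231],vel=.1)
s=observe();print(s['time'],s['contact_force'],s['torque'],s['opening'],s['tcp_pos'])
snap('scene','h1scene')
a=cv2.imread('pics/h1scene.png')
cv2.imwrite('pics/h1sc.png',cv2.resize(a[195:275,270:340],None,fx=7,fy=7,interpolation=cv2.INTER_CUBIC))
S=load('scene');yaw=np.load('door.npy')[3];Ru=R_([yaw,0,0])
print(proj(S,[[.5348,.2071,.145+.022+.0377],[.5348,.2071,.045+.022+.0377]]))
```

```text
11.5833 [ 0.2133 -0.3729 -5.4903] [-0.0198  0.0061  0.0361] 0.017053010460051282 [0.4536 0.1964 0.231 ]
[[305.5974 210.5889]
 [306.3132 245.129 ]]
```

View pics/h1sc.png

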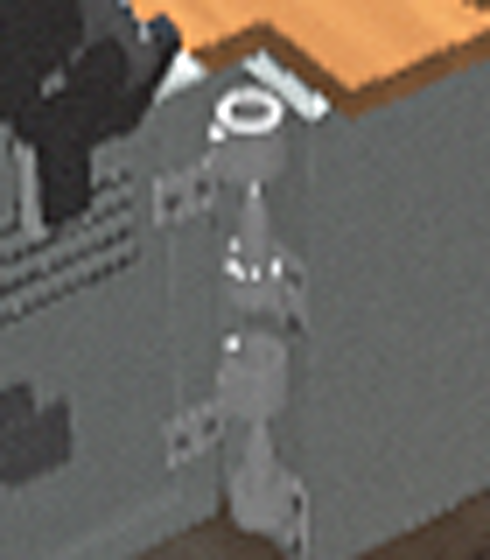

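Run:
```python
from h import *
from rig import *
np.set_printoptions(precision=4,suppress=True)
manip.movel([.4547,.1962,.231],vel=.03)
f0=np.array(observe()['contact_force'])
z=.231
while z>.192:
    z-=.004
    manip.movel([.4547,.1962,z],vel=.04)
    s=observe();df=np.array(s['contact_force'])-f0;print(s['time'],z,s['tcp_pos'],df,s['torque'])
    if np.linalg.norm(df)>8: break
snap('scene','h2scene')
a=cv2.imread('pics/h2scene.png')
cv2.imwrite('pics/h2sc.png',cv2.resize(a[195:275,270:340],None,fx=7,fy=7,interpolation=cv2.INTER_CUBIC))
```

```text
12.1333 0.227 [0.4544 0.196  0.2266] [0.1022 0.4033 0.3688] [-0.0184 -0.0127 -0.0016]
12.3833 0.223 [0.4545 0.1962 0.2226] [-0.1345  0.3961 -0.4993] [ 0.0402  0.0203 -0.0328]
12.6333 0.219 [0.4545 0.1962 0.2186] [-0.1277  0.8511  0.3156] [-0.0443  0.0796 -0.019 ]
12.8833 0.215 [0.4545 0.1962 0.2147] [0.4505 0.1537 0.4623] [0.0052 0.021  0.0079]
13.1333 0.211 [0.4545 0.1961 0.2107] [-0.5221 -0.0637  0.5258] [-0.0007  0.0116  0.0458]
13.3833 0.207 [0.4545 0.1961 0.2067] [-0.6155  0.7118 -0.5695] [0.0226 0.0117 0.0144]
13.6333 0.20299999999999999 [0.4545 0.1962 0.2027] [-0.1103 -0.4266 -0.0966] [-0.0397 -0.0115  0.0147]
13.8833 0.19899999999999998 [0.4545 0.1962 0.1987] [0.6415 0.0719 0.4073] [0.0456 0.037  0.0561]
14.1333 0.19499999999999998 [0.4545 0.1962 0.1947] [-0.3989  0.0744  0.4558] [ 0.0077  0.0589 -0.0362]
14.3833 0.19099999999999998 [0.4548 0.1963 0.193 ] [-8.0128 -0.9335 15.1672] [-0.2075  0.7502 -0.006 ]
```

View pics/h2sc.png

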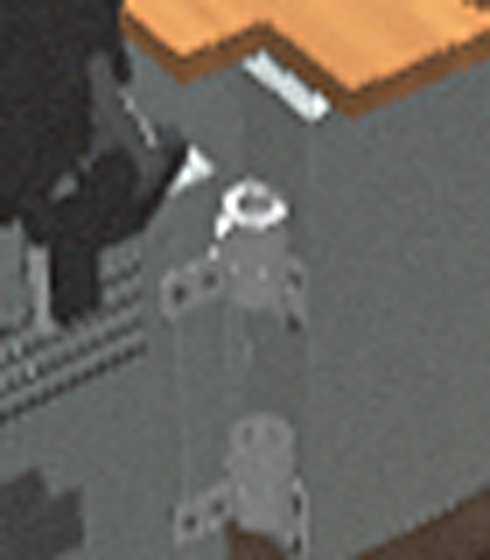

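```bash
cat >> h.py <<'E'
PIN=np.array([.5348,.2071])
def tooldir(az,pitch,flip=False):
    # z_t points horizontally az, down by pitch (deg); y_t horizontal
    a,b=np.radians([az,pitch])
    z=np.array([np.cos(a)*np.cos(b),np.sin(a)*np.cos(b),-np.sin(b)])
    y=np.array([-np.sin(a),np.cos(a),0])*(-1 if flip else 1)
    x=np.cross(y,z); return np.column_stack([x,y,z])
def facept(yaw,ry,z,off):
    # point on outer face of hung door, off = distance out from the face
    a=np.radians(yaw); ydir=np.array([-np.sin(a),np.cos(a)]);out=-np.array([np.cos(a),np.sin(a)])
    return np.r_[PIN+ydir*ry+out*(.009+off),z]
E
python3 - <<'E'
from h import *
from rig import *
np.set_printoptions(precision=3,suppress=True)
manip.movel([.4547,.1962,.1938],vel=.03)
manip.set_gripper(.034)
s=observe();print(s['time'],s['contact_force'],s['opening'])
manip.movel([.4547,.1962,.27],vel=.15)
s=observe();print(s['time'],s['contact_force'],s['tcp_pos'])
snap('scene','h3scene');snap('wrist','h3wrist')
for pitch in (35,50,65):
  for flip in (0,1):
    for yaw,az in ((97,60),(97,30),(60,30),(60,10),(30,20),(30,6),(6.5,6.5)):
        Rt=tooldir(az,pitch,flip);P=facept(yaw,.1245,.15,.01 if yaw<90 else .04)-Rt[:,2]*.025
        j=solver.inverse_kinematics(P,Ro.from_matrix(Rt).as_quat());print(pitch,flip,yaw,az,P,None if j is None else np.array(j))
E
```

```text
14.9917 [-0.095  0.22  -0.497] 0.03438401270660915
15.65 [ 0.258  0.15  -1.113] [0.454 0.196 0.269]
35 0 97 60 [0.407 0.126 0.164] [-0.766  0.185  2.403  1.038  1.176  2.157]
35 0 97 30 [0.399 0.133 0.164] None
35 0 60 30 [0.4   0.243 0.164] None
35 0 60 10 [0.397 0.249 0.164] [0.518 0.106 2.519 3.76  0.495 1.213]
35 0 30 20 [0.437 0.298 0.164] [0.431 0.16  2.441 3.305 0.423 1.468]
35 0 30 6 [0.436 0.303 0.164] [0.673 0.226 2.336 4.173 0.539 0.96 ]
35 0 6.5 6.5 [0.481 0.326 0.164] [0.637 0.283 2.239 4.174 0.497 0.916]
35 1 97 60 [0.407 0.126 0.164] [-0.766  0.185  2.403  1.038  1.176 -0.984]
35 1 97 30 [0.399 0.133 0.164] None
35 1 60 30 [0.4   0.243 0.164] None
35 1 60 10 [0.397 0.249 0.164] [ 0.518  0.106  2.519  3.76   0.495 -1.929]
35 1 30 20 [0.437 0.298 0.164] [ 0.431  0.16   2.441  3.305  0.423 -1.673]
35 1 30 6 [0.436 0.303 0.164] [ 0.673  0.226  2.336  4.173  0.539 -2.181]
35 1 6.5 6.5 [0.481 0.326 0.164] [ 0.637  0.283  2.239  4.174  0.497 -2.225]
50 0 97 60 [0.409 0.129 0.169] [-0.544  0.032  2.289  0.846  1.032  2.59 ]
50 0 97 30 [0.403 0.135 0.169] [-0.39  -0.162  2.459 
[... 1119 characters left out ...]
3 -0.041  0.563 -1.488]
65 0 30 6 [0.446 0.304 0.173] [ 0.491  0.151  1.986 -0.279  0.616 -0.988]
65 0 6.5 6.5 [0.491 0.327 0.173] [ 0.486  0.233  1.878 -0.261  0.637 -1.019]
65 1 97 60 [0.412 0.134 0.173] [-0.289  0.004  2.151  0.53   0.95  -0.071]
65 1 97 30 [0.408 0.138 0.173] [-0.151 -0.094  2.242  0.427  0.69   0.607]
65 1 60 30 [0.408 0.248 0.173] [ 0.22  -0.004  2.159  0.232  0.58   1.099]
65 1 60 10 [0.407 0.251 0.173] [ 0.379  0.024  2.131 -0.161  0.565  1.893]
65 1 30 20 [0.446 0.302 0.173] [ 0.401  0.12   2.023 -0.041  0.563  1.653]
65 1 30 6 [0.446 0.304 0.173] [ 0.491  0.151  1.986 -0.279  0.616  2.153]
65 1 6.5 6.5 [0.491 0.327 0.173] [ 0.486  0.233  1.878 -0.261  0.637  2.123]
```

View pics/h3wrist.png

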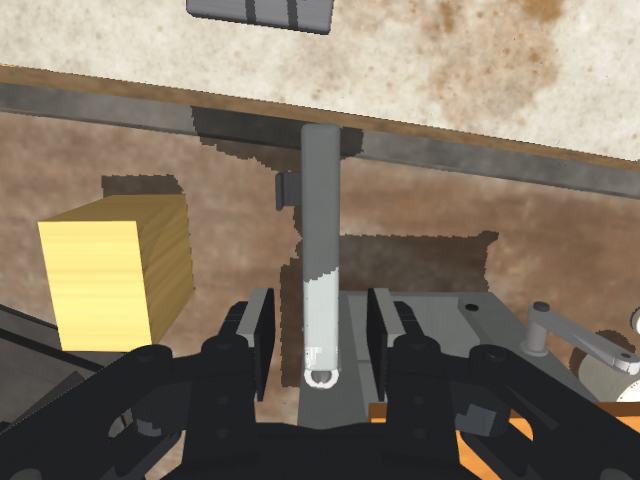

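View pics/h3scene.png

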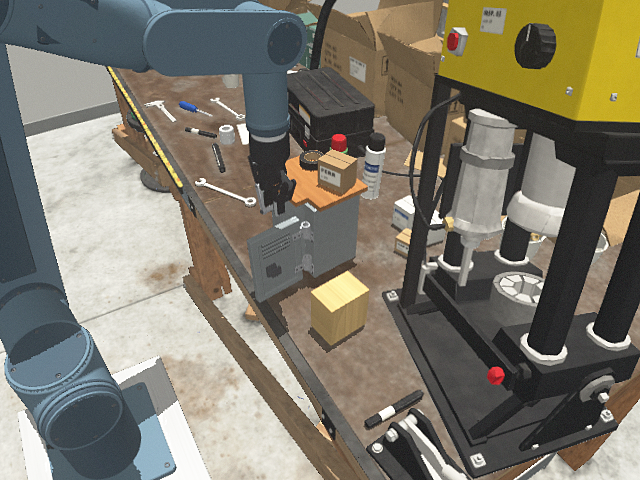

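Run:
```python
from h import *
from rig import *
np.set_printoptions(precision=3,suppress=True)
def pose(yaw,off,up=0,ry=.1245):
    az=6.5+(yaw-6.5)*23.5/90.5
    Rt=tooldir(az,65);return facept(yaw,ry,.15,off)-Rt[:,2]*.025+[0,0,up],Ro.from_matrix(Rt).as_quat()
manip.set_gripper(0)
P,q=pose(97,.05,.12); manip.reach(P,q)
P,q=pose(97,.05); manip.movel(P,vel=.2)
s=observe();print(s['time'],s['contact_force'])
for yaw in (92,80,65,50,35,25,18):
    P,q=pose(yaw,.013); manip.movel(P,rot=q,vel=.11)
    s=observe();print(yaw,s['time'],s['contact_force'],s['tcp_pos'])
    if np.linalg.norm(s['contact_force'])>15: break
snap('scene','p0scene');snap('top','p0top');snap('wrist','p0wrist')
```

```text
17.775 [ 0.258  1.158 -0.324]
92 18.3667 [ 0.114  0.014 -0.046] [0.402 0.176 0.174]
80 18.7583 [-0.086 -0.126  0.895] [0.399 0.202 0.173]
65 19.2167 [ 0.75  -0.53  -0.593] [0.403 0.235 0.172]
50 19.675 [-0.828 -0.113 -0.351] [0.415 0.266 0.172]
35 20.125 [-0.702 -0.923  0.397] [0.434 0.293 0.172]
25 20.475 [ 0.327  0.859 -0.883] [0.451 0.308 0.172]
18 20.7667 [-0.693  0.44   0.217] [0.464 0.317 0.172]
```

View pics/p0wrist.png

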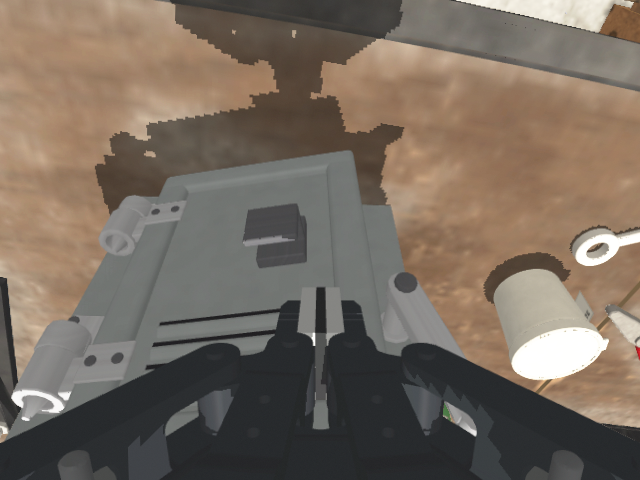

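View pics/p0scene.png

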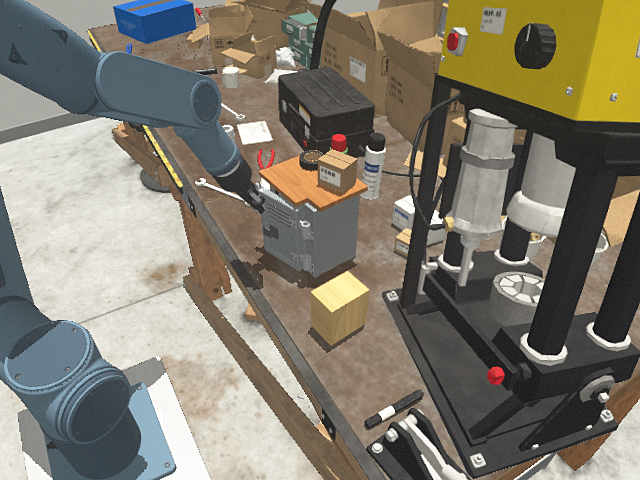

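Run:
```python
from h import *
from rig import *
np.set_printoptions(precision=3,suppress=True)
def pose(yaw,off,up=0,ry=.1245):
    az=6.5+(yaw-6.5)*23.5/90.5
    Rt=tooldir(az,65);return facept(yaw,ry,.15,off)-Rt[:,2]*.025+[0,0,up],Ro.from_matrix(Rt).as_quat()
for yaw in (15,12,10,8.5,7.5,6.5,5.5,4.5,3.5):
    P,q=pose(yaw,.013); manip.movel(P,rot=q,vel=.05)
    s=observe();print(yaw,s['time'],s['contact_force'],s['tcp_pos'])
    if np.linalg.norm(s['contact_force'])>5: break
manip.sleep(.3)
s=observe();print(s['contact_force'])
snap('scene','p1scene');snap('wrist','p1wrist')
a=cv2.imread('pics/p1scene.png')
cv2.imwrite('pics/p1sc.png',cv2.resize(a[150:290,230:380],None,fx=4,fy=4,interpolation=cv2.INTER_CUBIC))
```

```text
15 21.2 [-0.795  0.9    0.537] [0.471 0.32  0.173]
12 21.4833 [-0.58  -1.405 -0.012] [0.477 0.323 0.173]
10 21.7333 [-0.314 -0.233 -0.728] [0.481 0.325 0.173]
8.5 21.9833 [-0.339  0.265 -0.824] [0.484 0.326 0.173]
7.5 22.2333 [ 0.005 -1.135 -0.523] [0.486 0.326 0.173]
6.5 22.4833 [-0.455  0.268 -0.166] [0.488 0.327 0.173]
5.5 22.7333 [-0.424  0.175 -0.267] [0.491 0.328 0.173]
4.5 22.9833 [-3.618 -1.179  1.107] [0.492 0.328 0.172]
3.5 23.2333 [-12.923  -2.731   6.801] [0.492 0.328 0.172]
[-12.892  -3.286   7.293]
```

View pics/p1wrist.png

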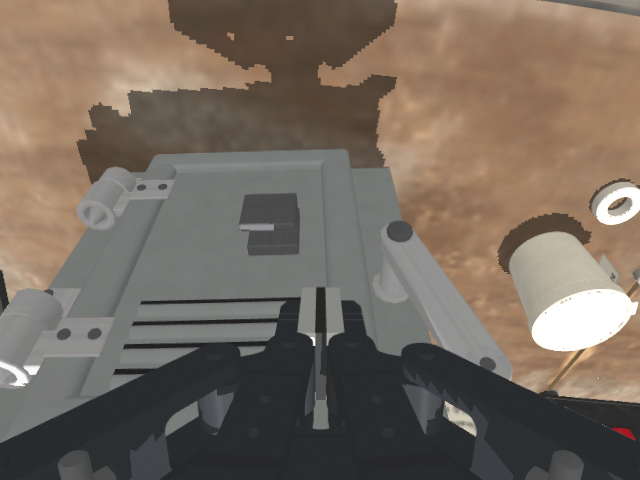

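View pics/p1sc.png

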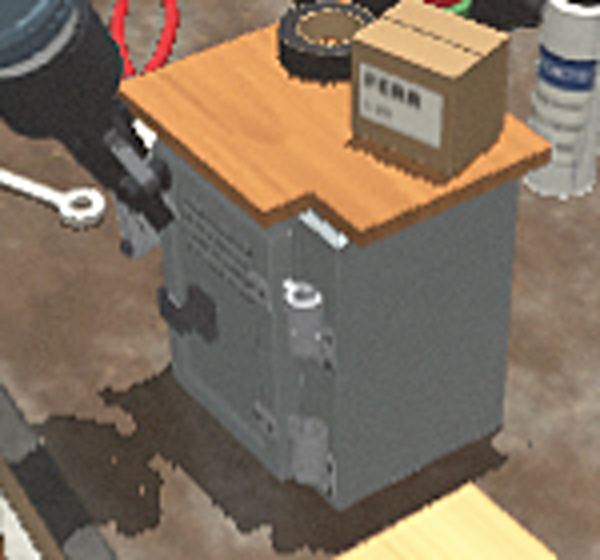

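Run:
```python
from h import *
np.set_printoptions(precision=4,suppress=True)
I={k:load(k) for k in ('w0','w1')}
obs={'w0':((86.5,313),(22,262)),'w1':((91,218),(45,168))}
for yaw in (5.5,6.5,7.5):
    a=np.radians(yaw);Rz=np.array([[np.cos(a),-np.sin(a),0],[np.sin(a),np.cos(a),0],[0,0,1]])
    # bolt head on the front of the bar ~ x -98.5-4
    for k in I:
        pr=proj(I[k],np.r_[PIN,0]+Rz@[-.017-.006,.159,.112])[0]
        c,d=ray(I[k],[(639-obs[k][1][0],479-obs[k][1][1])])
        n=Rz[:,0];P0=np.r_[PIN,0]+Rz@[-.021,.159,.112]
        X=c+d[0]*((P0-c)@n)/(d[0]@n); L=Rz.T@(X-P0); print(yaw,k,(639-pr[0],479-pr[1]),'tip rel',L,np.hypot(L[1],L[2]),'ang',np.arctan2(L[2],-L[1]))
```

```text
5.5 w0 (np.float64(84.48428828431418), np.float64(310.25714743809124)) tip rel [0.     0.0195 0.0657] 0.06848005919408055 ang 1.8592805905117902
5.5 w1 (np.float64(90.46900158547498), np.float64(220.491708546803)) tip rel [-0.      0.0183  0.0658] 0.06833224549544736 ang 1.842576044520923
6.5 w0 (np.float64(84.8925939318483), np.float64(312.68113205487305)) tip rel [0.     0.0182 0.0683] 0.07067141126690571 ang 1.8318837594702853
6.5 w1 (np.float64(89.58452325826784), np.float64(222.47058496989382)) tip rel [0.     0.0154 0.0686] 0.0703071098189547 ang 1.792187984337998
7.5 w0 (np.float64(85.36601906593705), np.float64(315.10643865759573)) tip rel [-0.      0.0171  0.0709] 0.0728913806373865 ang 1.8073298665390471
7.5 w1 (np.float64(88.74019588498481), np.float64(224.46484808635336)) tip rel [-0.      0.0127  0.0713] 0.07238660433518534 ang 1.7471089952780576
```

```bash
cat >> h.py <<'E'
CY=6.3
def cab(p):
    a=np.radians(CY);Rz=np.array([[np.cos(a),-np.sin(a),0],[np.sin(a),np.cos(a),0],[0,0,1]])
    return np.r_[PIN,0]+Rz@(np.array(p)-[-.0775,-.0795,0])
def barfinger(th,r,gap,x,pitch,flip,daz=0):
    b=np.array([0,-np.cos(th),np.sin(th)]);t=np.array([0,-np.sin(th),-np.cos(th)])
    tip=np.array([x,.0795,.112])+r*b-t*(.008+gap)
    Rt=tooldir(CY+daz,pitch,flip); return cab(tip)-.025*Rt[:,2],Ro.from_matrix(Rt).as_quat()
E
python3 - <<'E'
from h import *
from rig import *
np.set_printoptions(precision=3,suppress=True)
T=load('top');print('pot',onz(T,[(203,240)],.069), 'bar pivot',cab([-.0945,.0795,.112]))
for pitch in (45,50,55,60):
  for flip in (1,0):
   for daz in (0,15,-15):
    r=[]
    for th,gap,x in ((2.2,.03,-.16),(2.2,.03,-.094),(1.8,.011,-.094),(1.2,.011,-.094),(.6,.011,-.094),(0,.009,-.094),(0,.06,-.14)):
        P,q=barfinger(th,.045,gap,x,pitch,flip,daz);j=solver.inverse_kinematics(P,q); r.append(None if j is None else np.array(j))
    if all(k is not None for k in r): print(pitch,flip,daz,*r,sep='\n')
    else: print(pitch,flip,daz,[k is not None for k in r])
E
```

```text
pot [[0.598 0.518 0.069]] bar pivot [0.5   0.363 0.112]
45 1 0 [False, False, False, False, False, False, False]
45 1 15 [False, False, False, False, False, False, False]
45 1 -15 [True, True, True, True, True, False, True]
45 0 0 [False, False, False, False, False, False, True]
45 0 15 [False, False, False, False, False, False, False]
45 0 -15 [True, True, True, True, True, False, True]
50
1
0
[ 0.833  0.294  2.033 -1.08   0.503 -3.094]
[ 0.74   0.352  1.939 -1.018  0.461  3.048]
[ 0.689  0.279  1.965 -0.927  0.455  2.91 ]
[ 0.635  0.234  2.    -0.888  0.428  2.83 ]
[ 0.575  0.216  2.051 -0.92   0.371  2.824]
[ 0.533  0.24   2.103 -1.085  0.303  2.969]
[ 0.587  0.091  2.119 -0.823  0.414  2.726]
50 1 15 [True, False, False, False, False, False, True]
50 1 -15 [True, True, False, False, False, True, True]
50
0
0
[ 0.833  0.294  2.033 -1.08   0.503  0.047]
[ 0.74   0.352  1.939 -1.018  0.461 -0.094]
[ 0.689  0.279  1.965 -0.927  0.455 -0.232]
[ 0.635  0.234  2.    -0.888  0.428 -0.312]
[ 0.575  0.216  2.051 -0.92   0.371 -0.317]
[ 0.533  0.24   2.103 -1.085  0.303 -0.173]
[ 0.587  0.0
[... 3232 characters left out ...]
6 -0.42   0.466 -0.862]
[ 0.528  0.105  1.993 -0.374  0.59  -0.889]
60
0
15
[ 0.666  0.234  1.998 -0.356  0.43  -0.988]
[ 0.593  0.308  1.888 -0.258  0.445 -1.145]
[ 0.538  0.244  1.902 -0.178  0.485 -1.268]
[ 0.481  0.204  1.928 -0.116  0.492 -1.373]
[ 0.42   0.188  1.972 -0.055  0.459 -1.48 ]
[ 0.377  0.209  2.021 -0.007  0.387 -1.559]
[ 0.41   0.063  2.04  -0.039  0.515 -1.503]
60
0
-15
[ 0.827  0.343  1.834 -0.644  0.763 -0.163]
[ 0.747  0.407  1.732 -0.607  0.755 -0.274]
[ 0.703  0.343  1.757 -0.575  0.767 -0.351]
[ 0.658  0.3    1.793 -0.559  0.751 -0.404]
[ 0.608  0.279  1.846 -0.563  0.701 -0.432]
[ 0.573  0.293  1.901 -0.6    0.628 -0.411]
[ 0.621  0.167  1.918 -0.543  0.741 -0.45 ]
```

Run:
```python
from h import *
from rig import *
np.set_printoptions(precision=3,suppress=True)
a=np.radians(CY)
s=observe();p=np.array(s['tcp_pos']);manip.movel(p+np.array([-np.cos(a),-np.sin(a),0])*.06+[0,0,.01],vel=.15)
bf=lambda th,r,gap,x=-.097:barfinger(th,r,gap,x,55,0)
P,q=bf(2.2,.045,.03,-.16);manip.movel(P,rot=q,vel=.15)
snap('scene','b0scene');snap('wrist','b0wrist')
print(observe()['time'],observe()['contact_force'])
manip.movel(bf(2.2,.045,.03)[0],vel=.12)
s=observe();print(s['time'],s['contact_force'])
snap('wrist','b1wrist')
```

```text
25.1 [ 0.188  0.642 -0.389]
25.775 [-0.021 -0.274 -0.461]
```

View pics/b0wrist.png

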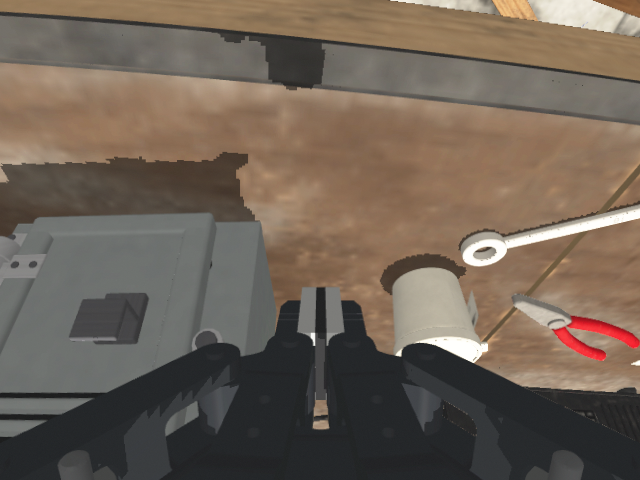

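View pics/b1wrist.png

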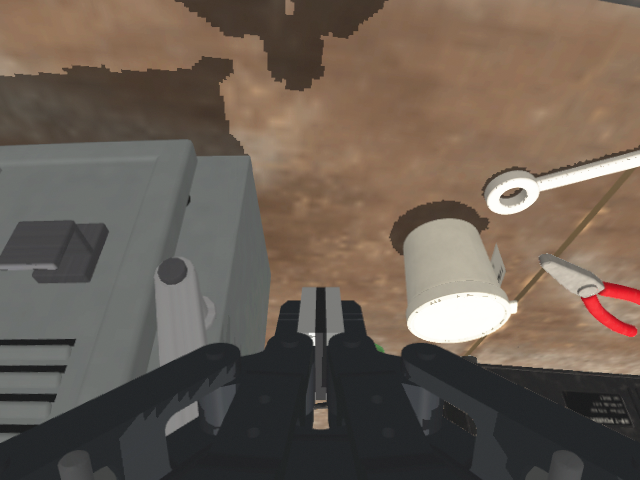

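Run:
```python
from h import *
from rig import *
np.set_printoptions(precision=3,suppress=True)
bf=lambda th,r,gap,x=-.097:barfinger(th,r,gap,x,55,0)
for th in (2.0,1.8,1.6,1.4,1.2,1.0,.8,.6,.45):
    manip.movel(bf(th,.045,.012)[0],vel=.08)
    s=observe();print(th,s['time'],s['contact_force'])
    if np.linalg.norm(s['contact_force'])>12: break
snap('scene','b2scene');snap('wrist','b2wrist')
```

```text
2.0 26.3167 [-1.053 -0.036  0.091]
1.8 26.5917 [-0.293  0.045  0.22 ]
1.6 26.8667 [ 0.32 -0.    0.58]
1.4 27.1417 [-0.557  0.723 -0.277]
1.2 27.4167 [ 0.218 -0.111 -0.311]
1.0 27.6917 [ 1.403 -0.082  0.12 ]
0.8 27.9667 [0.071 0.116 0.211]
0.6 28.2417 [-0.444 -0.703 -0.052]
0.45 28.4917 [0.869 0.821 0.332]
```

View pics/b2wrist.png

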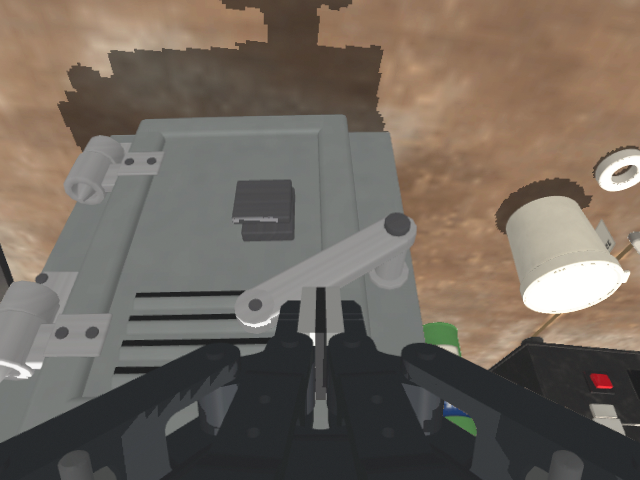

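Run:
```python
import cv2
a=cv2.imread('pics/b2scene.png')
cv2.imwrite('pics/b2sc.png',cv2.resize(a[150:290,220:370],None,fx=4,fy=4,interpolation=cv2.INTER_CUBIC))
```

```text
(no output)
```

View pics/b2sc.png

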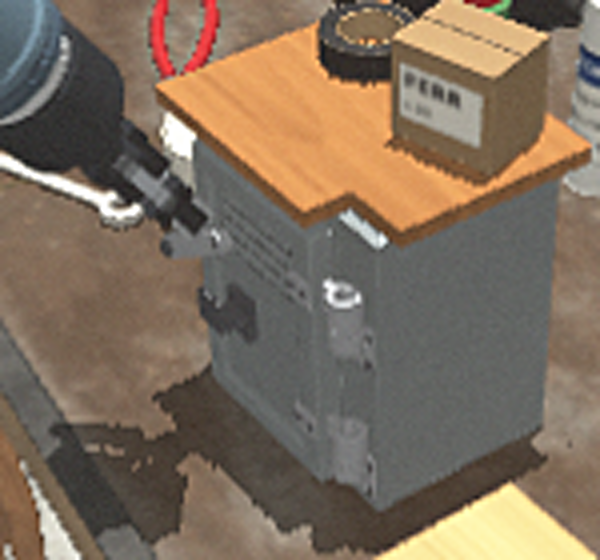

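Run:
```python
from h import *
from rig import *
np.set_printoptions(precision=3,suppress=True)
bf=lambda th,r,gap,x=-.097:barfinger(th,r,gap,x,55,0)
for th,r,g in ((.45,.032,.014),(.35,.03,.012),(.25,.028,.012),(.15,.027,.011),(.08,.027,.01),(.0,.027,.01),(0,.027,.0075),(0,.027,.005),(0,.027,.003),(0,.027,.001)):
    manip.movel(bf(th,r,g)[0],vel=.05)
    s=observe();print(th,g,s['time'],s['contact_force'],s['tcp_pos'])
    if np.linalg.norm(s['contact_force'])>9: break
snap('scene','b3scene');snap('wrist','b3wrist')
```

```text
0.45 0.014 29.0083 [-0.379  0.17   0.265] [0.486 0.343 0.166]
0.35 0.012 29.2583 [-0.263 -0.438 -0.348] [0.486 0.34  0.161]
0.25 0.012 29.5083 [0.413 0.018 0.141] [0.486 0.339 0.159]
0.15 0.011 29.7583 [-1.162 -0.185  1.764] [0.486 0.338 0.155]
0.08 0.01 30.0083 [-0.711 -0.008  0.579] [0.486 0.336 0.152]
0.0 0.01 30.2583 [-0.471 -0.311  0.5  ] [0.487 0.335 0.15 ]
0 0.0075 30.5083 [-0.627 -0.384  0.359] [0.487 0.334 0.148]
0 0.005 30.7583 [ 0.468 -0.615 -0.604] [0.487 0.335 0.145]
0 0.003 31.0083 [-0.596 -1.181  1.62 ] [0.487 0.335 0.143]
0 0.001 31.2583 [-5.806 -3.767  8.709] [0.487 0.335 0.142]
```

View pics/b3wrist.png

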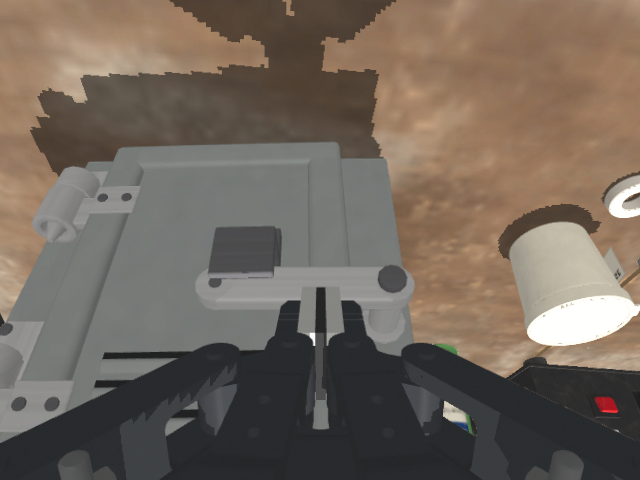

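Run:
```python
from h import *
from rig import *
np.set_printoptions(precision=3,suppress=True)
Rt=tooldir(CY,55,0)
s=observe();p=np.array(s['tcp_pos']);manip.movel(p-Rt[:,2]*.02+[0,0,.01],vel=.06)
p=p-Rt[:,2]*.02+[0,0,.01]
P,q=toolpose(cab([-.36,.0,.33]),cab([-.09,.01,.11]),np.pi)
manip.movel(p-Rt[:,2]*.08,vel=.15)
try: manip.movel(P,rot=q,vel=.15)
except manip.PlanningError as e: print(e)
print(observe()['time'],observe()['contact_force'])
snap('scene','e0scene');snap('wrist','e0wrist')
a=cv2.imread('pics/e0scene.png');cv2.imwrite('pics/e0sc.png',cv2.resize(a[150:290,220:370],None,fx=4,fy=4,interpolation=cv2.INTER_CUBIC))
```

```text
33.45 [-0.493  0.255  0.142]
```

View pics/e0wrist.png

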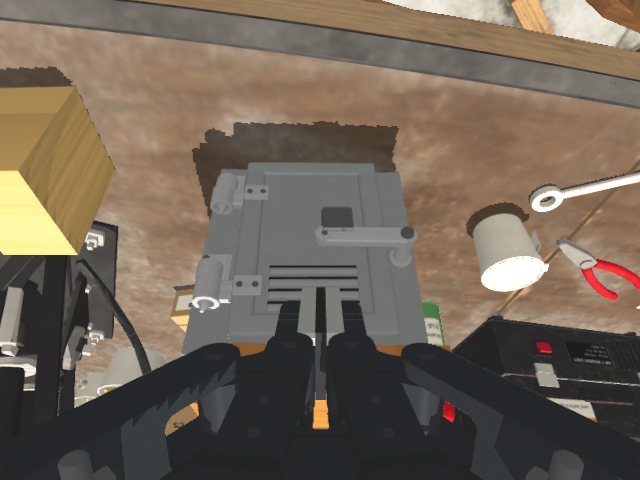

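View pics/e0sc.png

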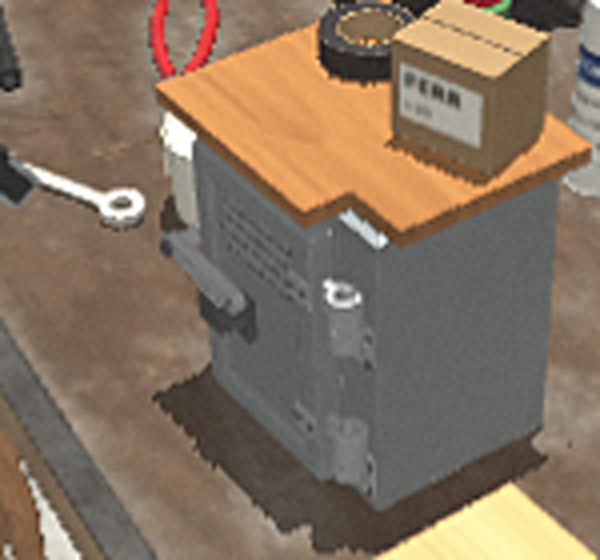

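Run:
```python
from h import *
import cv2
a=cv2.imread('pics/e0wrist.png')
cv2.imwrite('pics/e0wc.png',cv2.resize(a[155:320,180:440],None,fx=3,fy=3,interpolation=cv2.INTER_CUBIC))
I=load('e0wrist')
for yp,zp in ((0,0),):
    for ang in (0,.1,.2):
        print(ang,proj(I,[cab([-.1,.0795,.112]),cab([-.1,.0795-.067*np.cos(ang),.112+.067*np.sin(ang)])]))
```

```text
0 [[406.64443193 233.69979784]
 [324.18778195 231.67040948]]
0.1 [[406.64443193 233.69979784]
 [324.65458831 238.13494789]]
0.2 [[406.64443193 233.69979784]
 [325.9799364  244.71765934]]
```

View pics/e0wc.png

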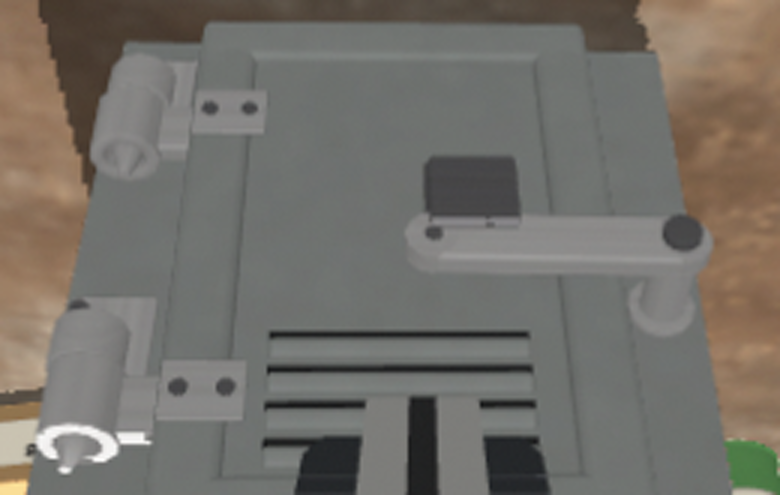

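```bash
python3 -c "
from rig import *
print(observe()['time'],observe()['contact_force'],max(abs(v) for v in observe()['joint_vel']));hand_in()"
```

```text
33.55 [ 0.55525195 -0.0029654  -0.80318552] 0.004293040016897278
the job is handed in; nothing more can be done
```

The door is back on both hinge pins, shut against its bumpers, with the steel bar turned down level into the keeper. I handed the job in at 33.6 s of the 61 s allowed; `hand_in()` reports no verdict.

- **Hanging:** I gripped the door by its top rim, stood it upright, and lowered it over the pins at about 90° open. It seated about 1 mm from the predicted height with no jamming on the way down, and the camera showed both knuckles on their pins.
- **Shutting:** I pushed the free edge until it stopped against about 13 N. The bar stayed raised throughout.
- **Bar:** I swung it down in two stages until it met its stop, with about 11 N of contact force. In the last wrist picture it lies in the keeper within about 0.03 rad of level.

**Last checks:** The robot was clear of everything and stationary at hand-in. The carton and pot looked undisturbed in the last pictures. I planned the moves clear of the marker, but it was out of view in those pictures.

**What disagreed:** One early estimate put the leaning door about 3 mm lower than it could really stand. I fixed its height and lean from the geometry, and corrected the knuckle position by about 1 mm from the scene camera before lowering.

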